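# Clamp a ring mould shut

### The arm

A 6-joint arm with a two-finger parallel gripper is mounted at the origin on the work surface. World frame = base frame: x ahead of the robot, y to its left, z up, the work surface at z = 0. Lengths are in m, angles in rad, forces in N, time in s.
With the tool pointing down it reaches from about 0.375 to 0.9 m from the base axis. Payload 3.1 kg.
Tool frame: the origin (TCP) lies between the finger pads; the fingertips stand 8 mm ahead of it and the grasp point (between the pads) lies 11 mm behind it; z points along the fingers, y is the line along which they close (so a half turn about z gives the same grasp; the last joint's range is limited). The gripper opens to 85 mm and grips with 20 to 120 N. Pads are 22 mm wide; open, the fingers measure 114 mm over their backs; the gripper's body (76 mm by 85 mm) begins 54 mm behind the grasp point. The pads swing forward as they close: fully open they stand 13 mm farther back than shut.
Start: joints at [1, 0.527, 1.433, -0, 1.181, -0.178], TCP at [0.239, 0.577, 0.239] pointing down, gripper open.
Joint ranges: [-3.08, 3.08], [-0.75, 2.2], [0.22, 2.44], [-1.43, 4.57], [0, 2.65], [-2.85, 2.85]. Speed limits (rad/s): [2.79, 2.79, 3.14, 3.14, 3.14, 3.14].

### API

Orientations are given as a unit quaternion [x, y, z, w].
In Python, from station import readout, cams, sign_off gives the robot as it stands.
- The arm moves only by the tool send_rows, never from a script. Its argument "commands" is text: rows parted by semicolons, each of 5 numbers parted by spaces: the finger opening in mm, from 0 to 85.4, then the shift along the tool's x, y, z each as a share of 0.02 m, from -1 to 1, then the turn about the tool's z as a share of 4 degrees, from -1 to 1. In form: grip dx dy dz spin; .... A call has 1 to 20 rows; each row shifts and turns the commanded pose from where the row before left it, along the tool's axes as they then stand; what a row does not reach is not made up. A row lasts 1/12 s, in which the tool goes at most 41.7 mm and 7.16 degrees, less where a joint would pass 70% of its speed; a pose out of reach is approached as far as the arm can. A call with a number of a shift or a turn outside -1 to 1 is refused whole. A call with a gripper value outside its range is refused whole. The fingers move at their own pace and stop on an object; "grip_force" is the grip in N (left out, the last holds). Time passes only in rows, so rows that do not move let the fingers close. It gives the time, the measured TCP pose, the force, the opening and the grip force at its end, in the units of the state.
- readout.sense(): the state, without advancing time (a new reading comes with each control period).
- cams.snapshot(name): name is "scene" or "top"; returns a dict with "pixels" (420x560x3 uint8, red, green, blue), "intrinsics" (3x3 intrinsics, pixels), "eye" and "rotation" of the camera in the world. Camera axes: x right, y down, z forward; pixel columns grow to the right and rows downward; lengths in m; the calibration is good to about 2 mm. A picture is of the moment at which its call begins. There is no depth.
- sign_off(): hands the job in; it is judged then, once.
The state is a dict: "t": time; "q": joint angles; "qd": joint speeds; "tau": joint torques, N m; "tcp_pos": TCP position; "tool_rot": TCP orientation; "force": force on the tool from outside, world axes, zero at the start; "ft_torque": the same for the moment, N m; "finger_gap": opening from 0.0 (shut) to 1.0 (fully open); "gripper_force": force on a finger pad.
Only numpy, scipy, OpenCV 4.12 (cv2) and the standard library are available. Lean on these libraries where they do the work, as an engineer would, in place of code of your own. Each camera call takes 0.05 s, during which the arm holds its last target. There are 200 camera calls.

### The job

Clamp the ring mould shut where it sits in its clamp: with the cam lever still up, push the swung-out steel strap round with the side of a finger until it lies right across the mould against its stop pin, then push the cam lever fully down so that the rubber pad presses on the mould. It is all pushing, nothing needs picking up: leave the mould seated in its nest, and do not move the other things on the bench.

Things in the scene. Friction and masses are not known exactly. Their poses are not given: they have to be found in the camera images.
- clamp: mould clamp, fixed to the bench: dark steel base plate 104 (x) x 160 (y) x 18 mm, from -112 to +48 mm along own y. Origin: underside, below the nest's centre; z up. The strap's upright post stands at own (0, -80) mm. Nest rim 7 mm high. Stop pin 12 mm thick, top at 84 mm, at own (19.5, 40.5) mm: the strap rests against it when it lies over the mould
- strap (a joint): angle of the swing strap about the upright post, rad: 0 = across the mould against the stop pin (hard stop; points along the clamp's +y), positive = swung out anticlockwise from above towards the clamp's -x, up to 1.75; starts 0.65 to 1.1. Stiff hinge (0.13 N m, about 1 N at the tab): stays where left. Close it by pushing the tab clockwise from its outer side
- strap_pivot (a point): point on the post's axis at the strap's mid thickness, 75 mm above the bench. Axes turn with the strap: y along it to the free end, x across (closing moves it to its own +x), z up. Strap: flat steel bar 26 mm wide, 10 mm thick (70 to 80 mm above the bench), reaching 183 mm from the post; nut on the post up to 92 mm
- strap_tab (a point): centre of the finger tab that hangs at the strap's free end, 175 mm from the post axis, 60 mm above the bench: a steel block 14 mm thick in the swing direction, 20 mm along the strap, from 40 to 80 mm above the bench. It hangs 47 mm beyond the end of the base plate when the strap is home. Same axes as strap_pivot
- lever (a joint): angle of the cam lever on top of the strap, rad: 0 = up (85 degrees above level); grows as it is pushed down towards the strap's free end; 1.45 = fully down (about level above the strap, hard stop). Starts 0 to 0.3. Stiff (0.2 N m, 0.3 at the end: about 5 N near the tip), stays where left. Lowers the pad 6.9 mm per rad; the pad meets the mould at about 0.75
- lever_pivot (a point): centre of the lever's hinge, 80 mm from the post axis along the strap, 94 mm above the bench; the lever swings in the upright plane along the strap
- lever_tip (a point): middle of the end of the lever, 77 mm from the lever's hinge. The last 45 mm are a black plastic grip 18 mm wide and 12 mm thick; the rest is a 12 x 10 mm steel bar
- pad: rubber-faced pad below the strap, 20 mm across, straight under the lever's hinge; sprung (2 N per mm), presses with about 10 N when the lever is fully down. Origin: centre of its underside
- mould: two-part aluminium ring mould, loose in the nest with about 1.5 mm play: 52 (x) x 62 (y) x 40 mm, its top 58 mm above the bench. Origin: centre of its underside, 18 mm above the bench
- spare_mould: spare mould, same as the one in the clamp (52 x 62 x 40 mm), loose on the bench beyond the post end of the clamp; bystander, leave alone. Origin: centre of its underside
- flux_jar: glass jar, 52 mm across, 65 mm tall, behind the clamp; bystander. Origin: centre of its underside
- tweezers: steel tweezers lying flat, about 165 mm long, 9 mm wide, 10 mm high, along own x; bystander behind the clamp. Origin: middle, underside
- ring_blank: small brass ring blank lying flat, 23 mm across, 7 mm high, on the bench in front of the clamp under the path of the strap; bystander (the strap and its tab pass 30 mm above it). Origin: centre of its underside
- gas_torch: hand torch lying on the bench, about 160 mm long, 37 mm high; bystander to the left. Origin: underside of its body
- flux_brush: brush lying on the bench, 160 mm long; bystander to the right. Origin: underside
- pickle_cup: white cup, 72 mm across, 75 mm tall; bystander at the back left. Origin: centre of its underside
Not all that is in view belongs to the job. What is shaped like the clamp but green or turquoise is not meant. What is shaped like the mould but blue is not meant.

How it is judged:
By the outcome, as a careful person would: the job done as asked, in the order asked, and still so for the second after the job is handed in, with the robot touching nothing.
It also fails if it takes over 51 s, if anything falls off the work surface, if the arm or the gripper's body presses on something with over 40 N, if the wrist force passes 120 N, or if a joint passes its speed limit or range.

## Working session

There is one attempt and no reset: what is moved stays moved. The work goes in short steps, Python scripts to look and compute and a tool call to move; the robot and the scene stay as the last step left them, time stands still between calls to the robot, and variables do not carry over. Pictures are saved under pics/ and viewed, at most 10 in all, crops included, and the job is handed in when it is done.

Besides the shell and the picture viewer there is one more tool, called after ">>>" as name(argument=value, ...), one argument or row to a line, values as JSON. send_rows: Moves the arm, as the interface text tells. Its arguments: {"type":"object","properties":{"commands":{"type":"string"},"grip_force":{"type":"number"}},"required":["commands"]}

```bash
mkdir -p pics
python3 - <<'E'
from station import readout,cams
import cv2,json
for n in("scene","top"):
    s=cams.snapshot(n);cv2.imwrite(f"pics/{n}0.png",s["pixels"][:,:,::-1]);print(n,s["intrinsics"],s["eye"],s["rotation"])
print(readout.sense())
E
```

```text
scene [[506.0776988    0.         273.78220941]
 [  0.         506.0776988  206.8180054 ]
 [  0.           0.           1.        ]] [1.27166077 0.23832142 0.91731584] [ 0.54991685  0.74356075 -0.30495976 -0.22739487]
top [[405.97932304   0.         277.14764846]
 [  0.         405.97932304 216.8413156 ]
 [  0.           0.           1.        ]] [0.44143845 0.02172931 1.24886913] [ 0.71664453 -0.69631827  0.02410723 -0.03131023]
{'t': 0.1, 'q': array([ 9.99516953e-01,  5.28366891e-01,  1.43376679e+00, -1.01200582e-05,
        1.18144917e+00, -1.78527510e-01]), 'qd': array([ 0.00031323, -0.00408441, -0.0023968 ,  0.00085983,  0.00083928,
        0.00266417]), 'tau': array([-4.67646132e-04, -4.43307602e+01, -1.78585428e+01, -2.75131115e-04,
        3.91995942e-03, -7.75072124e-06]), 'tcp_pos': array([0.23884856, 0.5768708 , 0.23843771]), 'tool_rot': array([ 1.95114221e-01,  9.80780021e-01, -9.27692744e-04, -3.60032382e-04]), 'force': array([ 0.10429266,  0.29609026, -0.36086   ]), 'ft_torque': array([-0.03597437, -0.01002375,  0.00951931]), 'gripper_force': 0.0, 'finger_gap': 1.0000402193799736}
```

View pics/scene0.png

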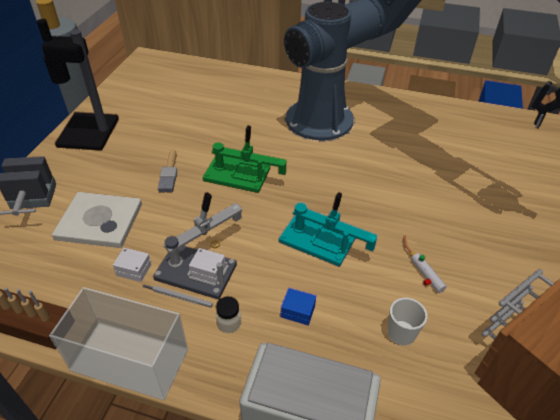

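View pics/top0.png

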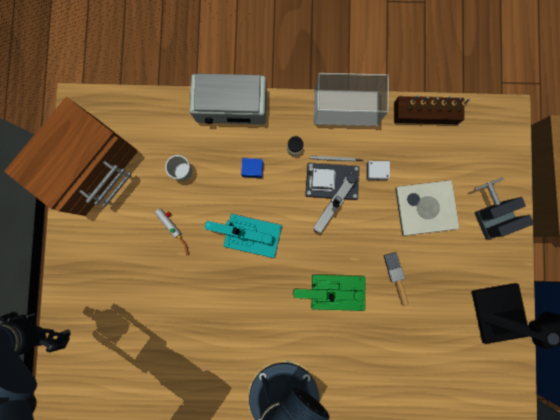

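Candidates: the dark steel clamp (top 332,182; scene 195,265), the turquoise one (top 243,235; scene 328,235) and the green one (top 337,292; scene 245,170). I choose the dark one, whose strap is swung out towards the robot. I'll check it in a close crop.

```bash
cat > h.py <<'E'
import numpy as np,cv2
from scipy.spatial.transform import Rotation as R
from station import readout,cams
def ray(s,uv):
    d=R.from_quat(s["rotation"]).apply(np.linalg.inv(s["intrinsics"])@[uv[0],uv[1],1]);return np.array(s["eye"]),d
def onz(s,uv,z):
    e,d=ray(s,uv);return e+d*(z-e[2])/d[2]
def proj(s,p):
    c=R.from_quat(s["rotation"]).inv().apply(np.array(p)-s["eye"]);v=s["intrinsics"]@c;return v[:2]/v[2]
def tri(s1,u1,s2,u2):
    e1,a=ray(s1,u1);e2,b=ray(s2,u2)
    t=np.linalg.lstsq(np.c_[a,-b],e2-e1,rcond=None)[0];p,q=e1+a*t[0],e2+b*t[1];return (p+q)/2,np.linalg.norm(p-q)
def crop(name,box,k,out):
    s=cams.snapshot(name);x,y,w,h=box
    cv2.imwrite(out,cv2.resize(s["pixels"][y:y+h,x:x+w,::-1],None,fx=k,fy=k,interpolation=cv2.INTER_CUBIC));return s
E
python3 - <<'E'
from h import *
a=crop("top",(290,140,110,100),5,"/tmp/a.png");b=crop("scene",(140,180,120,120),5,"/tmp/b.png")
A=cv2.imread("/tmp/a.png");B=cv2.imread("/tmp/b.png")
cv2.imwrite("pics/topc.png",A);cv2.imwrite("pics/scenec.png",B)
E
```

```text
(no output)
```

View pics/topc.png

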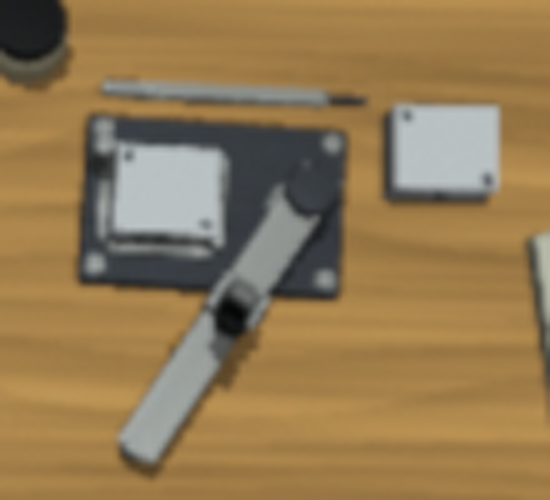

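View pics/scenec.png

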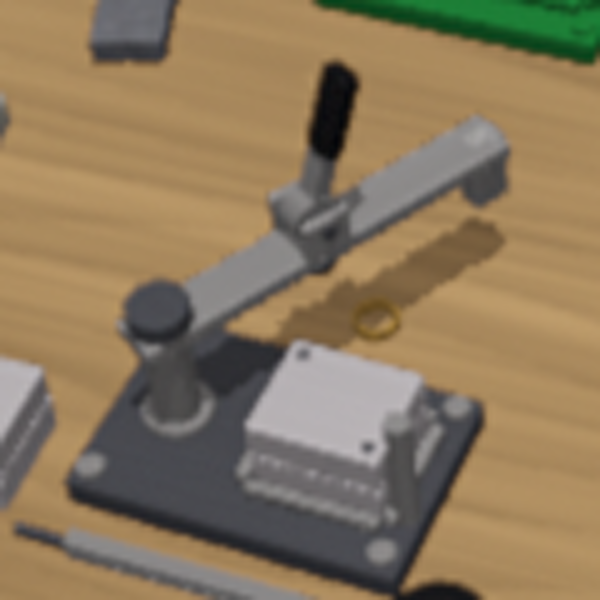

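The crops show the dark clamp with a white mould in its nest. In the top crop the nut is at (311,187), the strap's free end is at (139,454), and the plate corners are at (90,115), (345,130), (340,297) and (80,282). The lever is up, with its tip at scene crop (340,70). Next I compute the geometry.

```bash
cat > geo.py <<'E'
from h import *
s=cams.snapshot("top");c=cams.snapshot("scene")
T=lambda u,v:((u-2)/5+290,(v-2)/5+140)
S=lambda u,v:((u-2)/5+140,(v-2)/5+180)
E
python3 - <<'E'
from geo import *
np.set_printoptions(precision=4,suppress=True)
cs=[onz(s,T(*p),.018) for p in((90,115),(345,130),(340,297),(80,282))]
for p in cs: print(p)
ydir=(cs[0]-cs[1]+cs[3]-cs[2])[:2];print("yaw of clamp y (from world y)",np.arctan2(-ydir[0],ydir[1]), "len",np.linalg.norm(ydir)/2)
cen=np.mean(cs,0);print("centre",cen)
nut=onz(s,T(311,187),.092);e=onz(s,T(139,454),.08);print("nut",nut,"end",e,np.linalg.norm((e-nut)[:2]))
print("nut scene",onz(c,S(158,303),.092))
print("end scene corners",onz(c,S(482,118),.08),onz(c,S(508,148),.08))
d=(e-nut)[:2];yh=ydir/np.linalg.norm(ydir)
print("strap ang",np.arctan2(yh[0]*d[1]-yh[1]*d[0],yh@d))
print("post by plate",cen[:2]+yh*(-48/1000))
print("tip",tri(s,T(235,322),c,S(340,72)))
print("ring",onz(c,S(378,320),.003),"mould",onz(s,T(168,193),.058))
E
```

```text
[ 0.7076 -0.0529  0.018 ]
[ 0.7026 -0.2094  0.018 ]
[ 0.5994 -0.2077  0.018 ]
[ 0.6042 -0.0493  0.018 ]
yaw of clamp y (from world y) -0.031281401391247916 len 0.15753181661759505
centre [ 0.6534 -0.1298  0.018 ]
nut [ 0.6531 -0.1764  0.092 ] end [ 0.4972 -0.082   0.08  ] 0.18226655714458853
nut scene [ 0.6511 -0.1795  0.092 ]
end scene corners [ 0.4926 -0.0895  0.08  ] [ 0.5076 -0.0713  0.08  ]
strap ang 1.0572668554741511
post by plate [ 0.6519 -0.1778]
tip (array([ 0.5651, -0.1236,  0.1668]), np.float64(0.000980900842787944))
ring [ 0.5632 -0.1203  0.003 ] mould [ 0.6534 -0.0978  0.058 ]
```

Post axis is at (0.652,-0.1775), with strap angle about 1.06 and the tab near (0.502,-0.087). Next I move in high to the tab's outer side with the gripper shut.

>>> send_rows(
  commands="0 -0.85 -0.67 0 0;0 -0.85 -0.67 0 0;0 -0.85 -0.67 0 0;0 -0.85 -0.67 0 0;0 -0.85 -0.67 0 0;0 -0.85 -0.67 0 0;0 -0.85 -0.67 0 0;0 -0.85 -0.67 0 0;0 -0.85 -0.67 0 0;0 -0.85 -0.67 0 0;0 -0.85 -0.67 0 0;0 -0.85 -0.67 0 0;0 -0.85 -0.67 0 0;0 -0.85 -0.67 0 0;0 -0.85 -0.67 0 0;0 -0.85 -0.67 0 0;0 -0.85 -0.67 0 0;0 -0.85 -0.67 0 0;0 -0.85 -0.67 0 0;0 -0.85 -0.67 0 0",
)

```text
t: 1.97
tcp_pos: [0.4512, 0.1987, 0.2394]
tool_rot: [0.195, 0.981, 0.0, 0.0]
force: [0.5, -0.4, -0.4]
finger_gap: -0.001
gripper_force: 0.0
```

>>> send_rows(
  commands="0 -0.43 -0.81 0.1 0;0 -0.43 -0.81 0.1 0;0 -0.43 -0.81 0.1 0;0 -0.43 -0.81 0.1 0;0 -0.43 -0.81 0.1 0;0 -0.43 -0.81 0.1 0;0 -0.43 -0.81 0.1 0;0 -0.43 -0.81 0.1 0;0 -0.43 -0.81 0.1 0;0 -0.43 -0.81 0.1 0;0 -0.43 -0.81 0.1 0;0 -0.43 -0.81 0.1 0;0 -0.43 -0.81 0.1 0;0 -0.43 -0.81 0.1 0;0 -0.43 -0.81 0.1 0;0 -0.43 -0.81 0.1 0;0 -0.43 -0.81 0.1 0;0 -0.43 -0.81 0.1 0;0 0 0 0 0.7;0 0 0 0 0.7",
)

```text
t: 3.63
tcp_pos: [0.4824, -0.1303, 0.2032]
tool_rot: [0.245, 0.97, -0.0, 0.0]
force: [0.1, 0.1, -1.2]
finger_gap: 0.006
gripper_force: 0.0
```

>>> send_rows(
  commands="0 0 0 0 0.7;0 0 0 0 0;0 0 0 0 0;0 0 0 0 0",
)

```text
t: 3.97
tcp_pos: [0.4822, -0.1289, 0.2034]
tool_rot: [0.266, 0.964, -0.0, 0.0]
force: [-1.0, 0.3, -0.2]
finger_gap: 0.001
gripper_force: 0.0
```

```bash
cat > go.py <<'E'
from h import *
def to(p):
    r=readout.sense();d=R.from_quat(r["tool_rot"]).inv().apply(np.array(p)-r["tcp_pos"])/.02
    print("tool shares total",d.round(2))
def st():
    r=readout.sense();m=R.from_quat(r["tool_rot"]).as_matrix()
    print("t",r["t"],r["tcp_pos"].round(4),"yaw_y",np.degrees(np.arctan2(m[1,1],m[0,1])).round(2),"tz",m[:,2].round(3),"F",r["force"].round(2),"gap",r["finger_gap"],"q6",r["q"][5])
E
python3 -c "
from go import *
st();to([.48,-.13,.055])"
```

```text
t 3.9667 [ 0.4822 -0.1289  0.2034] yaw_y 59.16 tz [ 0. -0. -1.] F [-0.96  0.27 -0.2 ] gap 0.0013138843356739621 q6 -1.5180943584449684
tool shares total [ 0.07 -0.1   7.42]
```

>>> send_rows(
  commands="0 0 0 0.74 0;0 0 0 0.74 0;0 0 0 0.74 0;0 0 0 0.74 0;0 0 0 0.74 0;0 0 0 0.74 0;0 0 0 0.74 0;0 0 0 0.74 0;0 0 0 0.74 0;0 0 0 0.74 0;0 0 0.2 0 0;0 0 0.2 0 0;0 0 0.2 0 0;0 0 0.2 0 0;0 0 0.2 0 0",
)

```text
t: 5.22
tcp_pos: [0.4933, -0.1115, 0.0562]
tool_rot: [0.266, 0.964, -0.0, 0.001]
force: [-0.8, -0.6, 0.6]
finger_gap: 0.001
gripper_force: 0.0
```

>>> send_rows(
  commands="0 0.034 0.225 0 0.375;0 0.034 0.225 0 0.375;0 0.034 0.225 0 0.375;0 0.034 0.225 0 0.375;0 0.034 0.225 0 0.375;0 0.034 0.225 0 0.375;0 0.034 0.225 0 0.375;0 0.034 0.225 0 0.375",
)

```text
t: 5.88
tcp_pos: [0.51, -0.0794, 0.0562]
tool_rot: [0.366, 0.931, -0.0, 0.001]
force: [-0.5, -1.4, 0.8]
finger_gap: 0.001
gripper_force: 0.4
```

```bash
python3 -c "
from go import *
st();crop('top',(290,140,110,100),4,'pics/t2.png')"
```

```text
t 5.8833 [ 0.51   -0.0794  0.0562] yaw_y 47.05 tz [ 0.002 -0.001 -1.   ] F [-0.54 -1.41  0.82] gap 0.0012462648979729611 q6 -1.1919987803143175
```

View pics/t2.png

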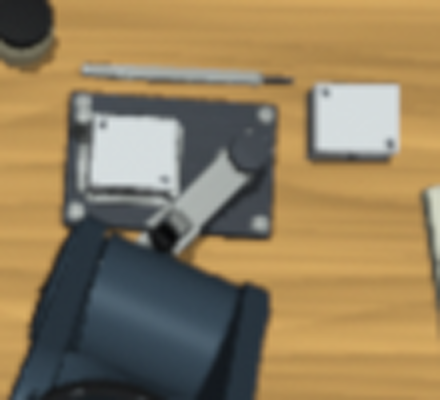

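The top crop shows the strap following the finger: the lever is at crop (170,235), the nut is at (250,148) and the mould is still in its nest. Push force is about 1.5 N, so I continue the arc.

>>> send_rows(
  commands="0 0.034 0.225 0 0.375;0 0.034 0.225 0 0.375;0 0.034 0.225 0 0.375;0 0.034 0.225 0 0.375;0 0.034 0.225 0 0.375;0 0.034 0.225 0 0.375;0 0.034 0.225 0 0.375;0 0.034 0.225 0 0.375;0 0.034 0.225 0 0.375;0 0.034 0.225 0 0.375;0 0.034 0.225 0 0.375;0 0.034 0.225 0 0.375;0 0.034 0.225 0 0.375;0 0.034 0.225 0 0.375;0 0.034 0.225 0 0.375;0 0.034 0.225 0 0.375",
)

```text
t: 7.27
tcp_pos: [0.5609, -0.0288, 0.0559]
tool_rot: [0.551, 0.834, -0.0, 0.0]
force: [-0.8, -0.6, 0.0]
finger_gap: -0.002
gripper_force: 0.4
```

>>> send_rows(
  commands="0 0.034 0.225 0 0.375;0 0.034 0.225 0 0.375;0 0.034 0.225 0 0.375;0 0.034 0.225 0 0.375;0 0.034 0.225 0 0.375;0 0.034 0.225 0 0.375;0 0.034 0.225 0 0.375;0 0.034 0.225 0 0.375;0 0.034 0.225 0 0.375;0 0.034 0.225 0 0.375;0 0.034 0.225 0 0.375;0 0.034 0.225 0 0.375;0 0 0 0 0;0 0 0 0 0",
)

```text
t: 8.43
tcp_pos: [0.6109, -0.0071, 0.0557]
tool_rot: [0.674, 0.738, 0.0, 0.0]
force: [-0.1, -0.5, -0.3]
finger_gap: 0.0
gripper_force: 0.0
```

```bash
python3 -c "
from go import *
st()
P=np.array([.652,-.1775]);r=readout.sense()['tcp_pos'][:2]-P
for a in (-.0313,):
  xh=np.array([np.cos(a),np.sin(a)]);yh=np.array([-xh[1],xh[0]]);print('own',r@xh,r@yh,'aim',P+yh*.172-xh*.0275)"
```

```text
t 8.4333 [ 0.6109 -0.0071  0.0557] yaw_y 5.18 tz [ 0.001 -0.    -1.   ] F [-0.11 -0.45 -0.29] gap 0.0004485982940957458 q6 -0.2847666458387503
own -0.04645174829259678 0.16899459492702848 aim [ 0.62989619 -0.00472364]
```

>>> send_rows(
  commands="0 0.03 0.2 0 0.35;0 0.03 0.2 0 0.35;0 0.03 0.2 0 0.35;0 0.03 0.2 0 0.35;0 0 0.1 0 0.35;0 0 0 0 0",
)

```text
t: 8.93
tcp_pos: [0.6285, -0.004, 0.0555]
tool_rot: [0.719, 0.695, 0.0, -0.0]
force: [-0.5, 0.4, -0.2]
finger_gap: -0.0
gripper_force: 0.0
```

>>> send_rows(
  commands="0 0 0.05 0 0;0 0 0.05 0 0;0 0 0 0 0",
)

```text
t: 9.18
tcp_pos: [0.6303, -0.0041, 0.0553]
tool_rot: [0.719, 0.695, -0.0, -0.0]
force: [-0.9, 1.0, 0.6]
finger_gap: -0.0
gripper_force: 0.3
```

>>> send_rows(
  commands="0 0 0.05 0 0;0 0 0.05 0 0;0 0 0 0 0",
)

```text
t: 9.43
tcp_pos: [0.6327, -0.0043, 0.0553]
tool_rot: [0.719, 0.695, 0.0, 0.0]
force: [-0.3, -0.3, -0.2]
finger_gap: -0.009
gripper_force: 0.3
```

Not at the stop yet, so I keep going in small steps.

>>> send_rows(
  commands="0 0 0.05 0 0;0 0 0.05 0 0;0 0 0 0 0",
)

```text
t: 9.68
tcp_pos: [0.6328, -0.0043, 0.0552]
tool_rot: [0.719, 0.695, -0.001, -0.002]
force: [-5.0, 0.2, 3.2]
finger_gap: 0.002
gripper_force: 2.5
```

>>> send_rows(
  commands="0 0 0.05 0 0;0 0 0.05 0 0;0 0 0 0 0",
)

```text
t: 9.93
tcp_pos: [0.6328, -0.0042, 0.0552]
tool_rot: [0.719, 0.695, -0.003, -0.003]
force: [-8.4, -0.3, 6.1]
finger_gap: -0.002
gripper_force: 4.4
```

```bash
python3 -c "
from go import *
st();crop('scene',(140,160,160,130),5,'pics/s3.png')"
```

```text
t 9.9333 [ 0.6328 -0.0042  0.0552] yaw_y -1.87 tz [-0.009  0.001 -1.   ] F [-8.42 -0.29  6.14] gap -0.0024107009887220547 q6 -0.14888009456294643
```

View pics/s3.png

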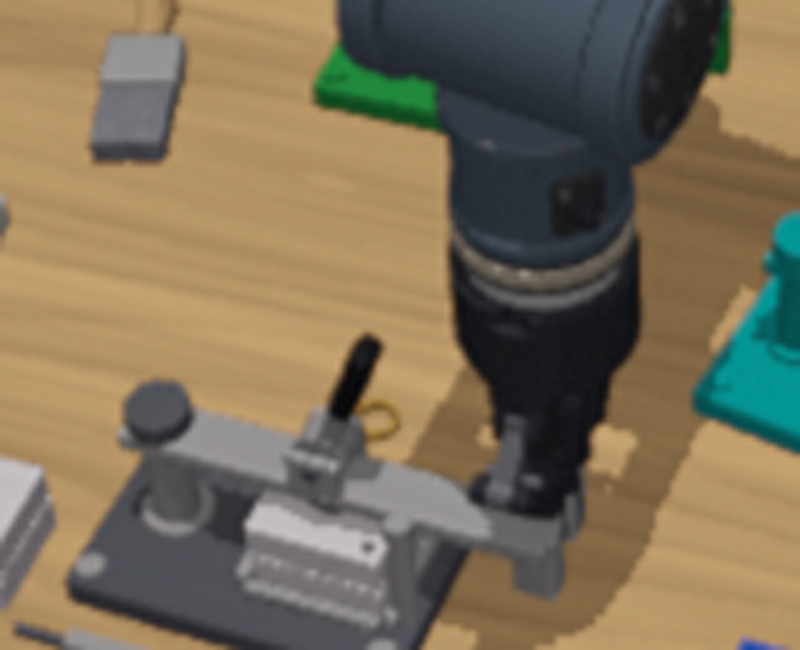

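The scene crop shows the strap across the mould against the stop pin (405,530), and the push force has risen to 8 N. The lever is still up, with its tip at crop (368,342). I retreat, rise, and measure the lever.

>>> send_rows(
  commands="0 0 -0.4 0 0;0 0 -0.6 0 0;0 0 -0.8 0 0;0 0 -0.8 0 0;0 0 0 -0.8 0;0 0 0 -0.8 0;0 0 0 -0.8 0;0 0 0 -0.8 0;0 0 0 -0.8 0;0 0 0 -0.8 0;0 0 0 -0.8 0;0 0 0 -0.8 0;0 0 0 -0.8 0;0 0 0 -0.8 0;0 0 0 -0.8 0;0 0 0 0 0;0 0 0 0 0",
)

```text
t: 11.4
tcp_pos: [0.5856, -0.0029, 0.2321]
tool_rot: [0.719, 0.695, 0.001, 0.002]
force: [-0.6, 0.5, 0.3]
finger_gap: -0.001
gripper_force: 0.0
```

```bash
python3 -c "
from go import *
st()
s=cams.snapshot('scene');e,d=ray(s,(140+(366-2)/5,160+(342-2)/5))
p=e+d*(.656-e[0])/d[0];print('tip',p)
y0=-.1775+.080;print('elev',np.degrees(np.arctan2(p[2]-.094,p[1]-y0)),np.hypot(p[2]-.094,p[1]-y0))
to([.6565,-.110,.25])"
```

```text
t 11.4 [ 0.5856 -0.0029  0.2321] yaw_y -1.91 tz [ 0.004 -0.001 -1.   ] F [-0.58  0.45  0.3 ] gap -0.0008570418117629056 q6 -0.16243237326322418
tip [ 0.656      -0.07447772  0.17006521]
elev 73.16077212857677 0.07947290235507448
tool shares total [-5.24  3.77 -0.95]
```

>>> send_rows(
  commands="0 -0.65 0.47 0 0;0 -0.65 0.47 0 0;0 -0.65 0.47 0 0;0 -0.65 0.47 0 0;0 -0.65 0.47 0 0;0 -0.65 0.47 0 0;0 -0.65 0.47 0 0;0 -0.65 0.47 0 0;0 0 0 0 0;0 0 0 0.58 0;0 0 0 0.58 0;0 0 0 0.58 0;0 0 0 0.58 0;0 0 0 0.58 0;0 0 0 0.58 0;0 0 0 0 0;0 0 0 0 0",
)

```text
t: 12.87
tcp_pos: [0.6557, -0.1087, 0.1605]
tool_rot: [0.719, 0.695, -0.001, -0.001]
force: [-0.1, 0.6, 0.5]
finger_gap: 0.002
gripper_force: 0.0
```

```bash
python3 -c "
from go import *
st();to([.6565,-.0961,.163])
crop('scene',(140,160,160,130),5,'pics/s4.png')"
```

```text
t 12.8667 [ 0.6557 -0.1087  0.1605] yaw_y -1.88 tz [-0.002  0.001 -1.   ] F [-0.06  0.63  0.54] gap 0.0016396971502027832 q6 -0.2991703223519546
tool shares total [ 0.63  0.02 -0.12]
```

View pics/s4.png

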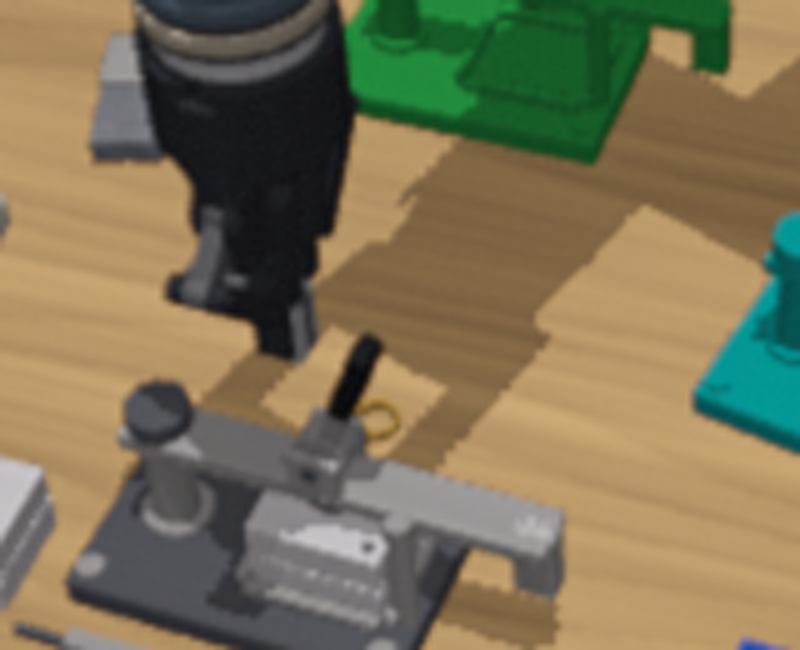

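The strap is fully closed (tab at 540,560). The shut fingers (285,350) are on the post side of the upright lever (tip 368,342), so I push along the arc.

>>> send_rows(
  commands="0 0.2 0 0 0;0 0.2 0 0 0;0 0.23 0 0 0;0 0.22 0.0 0.04 0;0 0.22 0 0.04 0;0 0.22 0 0.06 0;0 0.23 0 0.13 0;0 0.23 0 0.14 0;0 0.23 0 0.14 0;0 0 0 0 0",
)

```text
t: 13.75
tcp_pos: [0.6575, -0.0683, 0.15]
tool_rot: [0.719, 0.695, 0.0, -0.001]
force: [0.4, 0.1, 0.1]
finger_gap: -0.005
gripper_force: 0.1
```

>>> send_rows(
  commands="0 0.19 0 0.2 0;0 0.19 0 0.2 0;0 0.18 0 0.2 0;0 0.13 0 0.24 0;0 0.13 0 0.24 0;0 0.13 0 0.24 0;0 0 0 0 0",
)

```text
t: 14.33
tcp_pos: [0.658, -0.0497, 0.123]
tool_rot: [0.719, 0.695, -0.0, -0.001]
force: [0.9, 0.3, 1.3]
finger_gap: -0.0
gripper_force: 0.1
```

>>> send_rows(
  commands="0 0.1 0 0.22 0;0 0.1 0 0.22 0;0 0.1 0 0.1 0;0 0 0 0 0",
)

```text
t: 14.67
tcp_pos: [0.6584, -0.0453, 0.113]
tool_rot: [0.719, 0.695, -0.001, 0.0]
force: [0.6, -1.6, 2.0]
finger_gap: 0.004
gripper_force: 1.0
```

>>> send_rows(
  commands="0 0 0 0.06 0;0 0 0 0.06 0;0 0 0 0 0;0 0 0 0 0",
)

```text
t: 15.0
tcp_pos: [0.6584, -0.0449, 0.1115]
tool_rot: [0.719, 0.695, -0.0, 0.0]
force: [-0.5, -2.6, 5.5]
finger_gap: 0.002
gripper_force: 2.7
```

>>> send_rows(
  commands="0 0 0 0.06 0;0 0 0 0.06 0;0 0 0 0 0;0 0 0 0 0",
)

```text
t: 15.33
tcp_pos: [0.6585, -0.0447, 0.11]
tool_rot: [0.719, 0.695, 0.0, 0.0]
force: [-1.7, -1.6, 8.3]
finger_gap: 0.003
gripper_force: 4.7
```

>>> send_rows(
  commands="0 0 0 0.05 0;0 0 0 0.05 0;0 0 0 0 0;0 0 0 0 0",
)

```text
t: 15.67
tcp_pos: [0.6586, -0.0447, 0.1098]
tool_rot: [0.719, 0.695, 0.0, 0.001]
force: [-4.8, -2.5, 16.9]
finger_gap: -0.001
gripper_force: 8.6
```

The force has jumped at the expected height, so this is the hard stop. One small extra press, then I lift and look.

>>> send_rows(
  commands="0 0 0 0.05 0;0 0 0 0 0;0 0 0 0 0",
)

```text
t: 15.92
tcp_pos: [0.6588, -0.0448, 0.1097]
tool_rot: [0.719, 0.695, 0.0, 0.001]
force: [-5.5, -0.6, 21.1]
finger_gap: -0.004
gripper_force: 10.6
```

>>> send_rows(
  commands="0 0 0 -0.2 0;0 0 0 -0.6 0;0 0 0 -0.8 0;0 0 0 -0.8 0;0 0 0 -0.8 0;0 0 0 -0.8 0;0 0 0 -0.8 0;0 -0.8 -0.6 -0.8 0;0 -0.8 -0.6 -0.8 0;0 -0.8 -0.6 0 0;0 -0.8 -0.8 0 0;0 -0.8 -0.8 0 0;0 -0.8 -0.8 0 0;0 -0.8 -0.8 0 0;0 0 0 0 0;0 0 0 0 0",
)

```text
t: 17.25
tcp_pos: [0.554, -0.1532, 0.2334]
tool_rot: [0.72, 0.694, 0.0, -0.001]
force: [0.6, -0.2, 0.4]
finger_gap: 0.0
gripper_force: 0.0
```

```bash
python3 -c "
from go import *
st()
crop('scene',(140,180,120,120),5,'/tmp/a.png');crop('top',(290,140,110,100),4,'/tmp/b.png')
a=cv2.imread('/tmp/a.png')[100:];b=cv2.imread('/tmp/b.png')
w=np.zeros((500,800,3),np.uint8);w[:,:500]=a[:500,90:590];w[:400,500:]=b[:,60:360]
cv2.imwrite('pics/f.png',w)"
```

```text
t 17.25 [ 0.554  -0.1532  0.2334] yaw_y -2.04 tz [-0.001  0.002 -1.   ] F [ 0.64 -0.16  0.38] gap 0.00040586308586182537 q6 -0.4297470095920009
```

View pics/f.png

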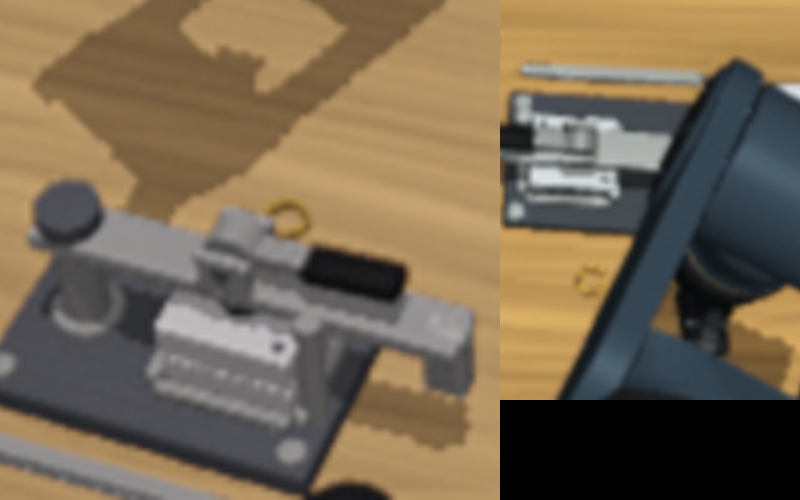

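The lever (grip at 355,272) lies level along the strap, the strap is against the pin (312,340), and the pad is on the mould. The ring and tweezers are in place and the arm is clear.

```bash
python3 -c "
from station import sign_off
print(sign_off())"
```

```text
the job is handed in; nothing more can be done
None
```

The mould is clamped: strap across it against the stop pin, then lever pressed down to its hard stop. The arm was clear when I handed in at about 17 s; no verdict came back.

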